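# Purge the cupel mould and snap its cap home

### The arm

A 6-joint arm with a two-finger parallel gripper is mounted at the origin on the work surface. World frame = base frame: x ahead of the robot, y to its left, z up, the work surface at z = 0. Lengths are in mm, angles in degrees, forces in N, time in s.
With the tool pointing down it reaches from about 325 to 900 mm from the base axis. Payload 6.1 kg.
Tool frame: the origin (TCP) lies at the very end of the fingers, on their centre line; the grasp point (between the pads) lies 19 mm behind it; z points along the fingers, y is the line along which they close (so a half turn about z gives the same grasp; the last joint's range is limited). The gripper opens to 87 mm and grips with 3 to 60 N. Pads are 19 mm wide; open, the fingers measure 117 mm over their backs; the gripper's body (75 mm by 190 mm) begins 51 mm behind the grasp point.
Start: joints at [57.92, 12.628, 87.462, -0, 79.91, -7.225], TCP at [262.699, 567.102, 222.538] pointing down, gripper open.
Joint ranges: [-170.65, 170.65], [-52.31, 119.04], [5.05, 147.46], [-71.25, 251.25], [11.57, 151.72], [-153.62, 153.62]. Speed limits (degrees/s): [147.25, 147.25, 172.46, 180, 180, 180].

### API

Orientations are given as a 3x3 rotation matrix whose columns are the frame's x, y, z axes.
In Python, from station import manip gives the robot as it stands.
- The arm moves only by the tool arm_command, never from a script. Its argument "commands" is a list of rows, each an object of numbers: "x", "y", "z": the shift along the tool's x, y, z as a fraction of full scale; "spin": the turn about the tool's z as a fraction of full scale. In form: [{"x": .., "y": .., "z": .., "spin": ..}, ...]. A call has 1 to 20 rows; each row shifts and turns the commanded pose from where the row before left it, along the tool's axes as they then stand; what a row does not reach is not made up. Full scale, the value 1, is 50 mm for a shift and 5 degrees for a turn. A row lasts 1/10 s, in which the tool goes at most 50 mm and 8.59 degrees, less where a joint would pass 70% of its speed; a pose out of reach is approached as far as the arm can. A call with a number of a shift or a turn outside -1 to 1 is refused whole. A call with a gripper value outside its range is refused whole. "grip" is the closure, from 0 (fully open) to 1 (shut), set as the call begins (left out, the last holds). The fingers move at their own pace and stop on an object; "grip_force" is the grip in N (left out, the last holds). Time passes only in rows, so rows that do not move let the fingers close. It gives the time, the measured TCP pose, the force, the opening and the grip force at its end, in the units of the state.
- manip.read_state(): the state, without advancing time (a new reading comes with each control period).
- manip.grab_frame(name): name is "scene" or "top" or "wrist"; returns a dict with "frame" (384x512x3 uint8, red, green, blue), "vfov" (degrees; the focal length in pixels is half the picture's height over the tangent of half this angle, whatever the lens; pixels are square), "cx", "cy" (the principal point, pixels), "R" (3x3) and "t" (3): a world point X has camera coordinates R X + t; the wrist camera has in their place "mount" (4x4, takes a point from camera to tool coordinates, whose origin is the TCP and whose axes are the flange's). Camera axes: x right, y down, z forward; pixel columns grow to the right and rows downward; lengths in mm; the calibration is good to about 2 mm. A picture is of the moment at which its call begins: read the wrist's pose just before it. There is no depth.
- manip.hand_in(): hands the job in; it is judged then, once.
The state is a dict: "time_s": time; "joints": joint angles; "qvel": joint speeds; "tau": joint torques, N m; "eef_pos": TCP position; "eef_rot": TCP orientation; "contact_force": force on the tool from outside, world axes, zero at the start; "torque": the same for the moment, N m; "width": finger opening in mm; "grasp_force": force on a finger pad.
Only numpy, scipy, OpenCV 4.12 (cv2) and the standard library are available. Lean on these libraries where they do the work, as an engineer would, in place of code of your own. Each camera call takes 0.05 s, during which the arm holds its last target. There are 200 camera calls.

### The job

Squeeze the trigger of the fixed purge pistol fully against its grip for a moment to blow out the mould and let it spring right back; then take the cap with the orange knob from the enamel pan and press it knob up onto the mould, past the point where the three sprung catches suddenly give, until it is fully home on the seat. Finish holding it: keep the hand on the knob, pressing the cap down on the seat with firm but moderate hand pressure (about 15 N), and leave the pan, the plunger, the tongs and the two loose cupels where they are.

Things in the scene. Friction and masses are not known exactly. Their poses are not given: they have to be found in the camera images.
- station: Fixed green baseplate 150 x 330 x 12 mm; origin at its underside centre, z up, y from mould to pistol. On it, along y: the mould at y = -85 mm and, joined to it by a brass pipe, the red purge pistol at y = +85 mm, bolted down with its black grip standing upright (24 x 24 mm, top 180 mm above the table).
- squeeze (a point): Where to squeeze the pistol from above, closing along y: midway between grip and squeezed trigger, 145 mm above the table, 35 mm below the grip's top. Axes as station. The grip's outer face is 18 mm from it along +y. The trigger's outer face, on the -y side, is 18 mm off when squeezed, about 29 mm when released; its tip, 20 mm higher, 32 mm. Fully squeezed: 36 mm wide.
- trigger (a joint): Steel trigger 18 mm wide, 8 mm thick, 85 mm long, hinged at its lower end 80 mm above the table, free end up. 0 = released, leaning 0.16 rad away from the grip; 0.16 rad = fully squeezed, upright, 4 mm from the grip. A spring returns it; about 7 N at the squeeze point holds it fully in.
- seat (a point): Centre of the mould's flat round top face, the seat, 72 mm above the table. Axes as station. The cap's underside rests on it when fully home; cap_knob is then 47 mm above it.
- mould: Steel cylinder, 62 mm diameter, 60 mm tall, origin at its underside. Round it three dark posts 120 degrees apart (one along -y), 22 mm wide, 43 to 61 mm from the axis, 28 mm taller than the seat. Each has a sprung brass roller, 10 mm diameter, centre 19 mm above the seat, its inner side 28.5 mm from the mould's axis; the cap pushes them outward in passing.
- cap_knob (a point): Centre of the cap's orange knob (26 mm diameter, 50 mm tall, 17 to 67 mm above the cap's underside), 47 mm above the underside; z up along the knob. The cap stands knob up in the pan. Below the knob is a bevelled aluminium disc 17 mm thick: 48 mm diameter at the underside, 64 mm at 10 to 12 mm up, 56 mm on top.
- cap: The cap, about 0.2 kg; origin at its underside centre. It meets the rollers with its underside 16 mm above the seat; resistance grows to about 12 N at 12 to 13 mm, then drops suddenly; below 9 mm the rollers pull the cap down (up to 12 N) and close over its rim as it lands. Then keep pressing: at the end 5 to 45 N must bear on the seat.
- pan: White enamel pan with a blue rolled rim, 217 mm across the rim, 36 mm high, inner floor 5 mm above the table, 170 mm across the floor, loose, 0.6 kg. Origin at the centre of its underside.
- tongs: Bystander: long black iron crucible tongs lying flat, 460 mm long, 12 to 18 mm high, loose. Origin near the middle, underside.
- plunger: Bystander: steel mould plunger standing up, 44 mm diameter, 100 mm tall, loose. Origin at the centre of its underside.
- cupel0: Bystander: loose grey bone ash cupel, 42 mm diameter, 24 mm tall. Origin at its underside.
- cupel1: Bystander: loose grey cupel, like the first.
There are look-alikes about, which are no part of the job. Of the things like the cap, leave any that is pink or yellow; of the rest the smaller one is meant.

How it is judged:
By the outcome, as a careful person would: the job done as asked, in the order asked, and still so for the second after the job is handed in, while the arm keeps its last pose, push and grip.
It also fails if it takes over 51 s, if anything falls off the work surface, if the arm or the gripper's body presses on something with over 40 N, if the wrist force passes 120 N, or if a joint passes its speed limit or range.

## Working session

There is one attempt and no reset: what is moved stays moved. The work goes in short steps, Python scripts to look and compute and a tool call to move; the robot and the scene stay as the last step left them, time stands still between calls to the robot, and variables do not carry over. Pictures are saved under pics/ and viewed, at most 12 in all, crops included, and the job is handed in when it is done.

Besides the shell and the picture viewer there is one more tool, called in YAML: its name, and indented under it one key for each argument. arm_command: Moves the arm, as the interface text tells. Its arguments: {"type":"object","properties":{"commands":{"type":"array","items":{"type":"object","properties":{"x":{"type":"number","minimum":-1,"maximum":1},"y":{"type":"number","minimum":-1,"maximum":1},"z":{"type":"number","minimum":-1,"maximum":1},"spin":{"type":"number","minimum":-1,"maximum":1}}}},"grip":{"type":"number"},"grip_force":{"type":"number"}},"required":["commands"]}

```bash
mkdir -p pics; cat > h.py <<'E'
import numpy as np, cv2, sys
from station import manip
def grab(n,save=None):
    s=manip.read_state(); f=manip.grab_frame(n); im=np.ascontiguousarray(f["frame"][:,:,::-1])
    if save: cv2.imwrite("pics/"+save+".png",im)
    h=im.shape[0]; fl=h/2/np.tan(np.radians(f["vfov"])/2)
    if n=="wrist":
        M=np.array(f["mount"]); Rt=np.array(s["eef_rot"]); R=Rt@M[:3,:3]; c=Rt@M[:3,3]+np.array(s["eef_pos"])
    else:
        R=np.array(f["R"]).T; c=-R@np.array(f["t"])
    return im,dict(f=fl,cx=f["cx"],cy=f["cy"],R=R,c=c)
def ray(k,u,v,z):
    d=k["R"]@np.array([(u-k["cx"])/k["f"],(v-k["cy"])/k["f"],1]); return k["c"]+d*(z-k["c"][2])/d[2]
def proj(k,X):
    p=k["R"].T@(np.array(X)-k["c"]); return p[:2]/p[2]*k["f"]+[k["cx"],k["cy"]]
E
python3 - <<'E'
from h import *
a,k=grab("top","top"); b,k2=grab("scene","scene")
print(k,k2); s=manip.read_state(); print(s["eef_pos"],s["eef_rot"],s["contact_force"],s["width"])
cv2.imwrite("pics/both.png",np.vstack([cv2.resize(a,None,fx=.75,fy=.75),cv2.resize(b,None,fx=.75,fy=.75)]))
E
```

```text
{'f': np.float64(464.63115493566255), 'cx': 250.584745033806, 'cy': 192.54830785109678, 'R': array([[ 0.02576211, -0.9884093 ,  0.14961074],
       [-0.9991956 , -0.03006085, -0.02654241],
       [ 0.03073219, -0.14880661, -0.98838865]]), 'c': array([ 335.75835938,   25.89306218, 1368.17127838])} {'f': np.float64(475.17746924868305), 'cx': 263.7003817486509, 'cy': 194.48952060536018, 'R': array([[ 0.56044281,  0.46111945, -0.68794819],
       [ 0.82819248, -0.31308244,  0.46484041],
       [-0.00103754, -0.83026998, -0.55736046]]), 'c': array([1519.22213472, -644.32067183,  895.66339098])}
[262.39589033 566.61779232 221.53035915] [[-9.07374636e-01  4.20321698e-01 -9.69170916e-04]
 [ 4.20322749e-01  9.07373379e-01 -1.52897034e-03]
 [ 2.36740479e-04 -1.79471349e-03 -9.99998361e-01]] [ 1.11954318 -0.38753512  0.00402432] 87.0143514267059
```

View pics/top.png

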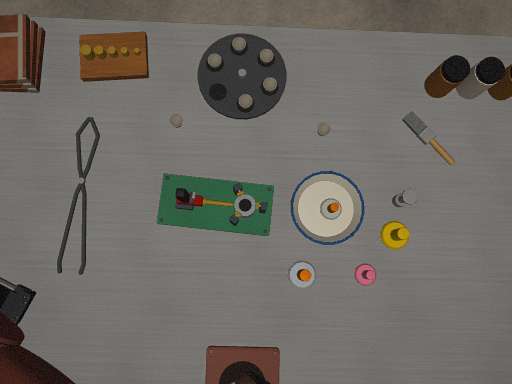

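View pics/scene.png

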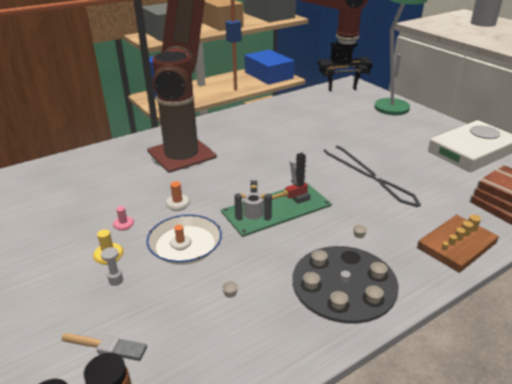

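Candidates for the cap: orange knob in the pan (top 333,208), larger orange one on the table (305,275), yellow (396,235), pink (366,275). I choose the one in the pan. I'll measure it and the station, and check with a close crop.

```bash
cat > m.py <<'E'
from h import *
a,k=grab("top"); b,k2=grab("scene")
hsv=cv2.cvtColor(a,cv2.COLOR_BGR2HSV)
g=cv2.inRange(hsv,(55,80,30),(90,255,255))
g=cv2.morphologyEx(g,cv2.MORPH_CLOSE,np.ones((15,15)))
c=max(cv2.findContours(g,0,2)[0],key=cv2.contourArea)
box=cv2.boxPoints(cv2.minAreaRect(c)); P=np.array([ray(k,*p,12)[:2] for p in box]); print(box.round(1),P.round(1))
ct=P.mean(0); e=[P[(i+1)%4]-P[i] for i in range(4)]; L=max(e,key=np.linalg.norm); L=L*np.sign(L[1]); y=L/np.linalg.norm(L)
print("centre",ct,"sizes",[np.linalg.norm(v).round(1) for v in e],"yaxis",y,"deg",np.degrees(np.arctan2(-y[0],y[1])))
print("seat",ct-85*y,"squeeze approx centre",ct+85*y)
def comps(im,k,lo,hi,z):
    h=cv2.cvtColor(im,cv2.COLOR_BGR2HSV); n,l,st,cc=cv2.connectedComponentsWithStats(cv2.inRange(h,lo,hi))
    for i in range(1,n):
        if 25<st[i,4]<600: print(st[i],cc[i].round(1),ray(k,*cc[i],z).round(1))
print("orange top");comps(a,k,(5,150,120),(18,255,255),55)
print("orange scene");comps(b,k2,(3,150,90),(18,255,255),47)
print("red scene");comps(b,k2,(0,170,60),(4,255,255),60)
cv2.imwrite("pics/crop.png",np.hstack([cv2.resize(a[150:300,280:430],(390,390),interpolation=2),cv2.resize(b[130:280,215:365],(390,390),interpolation=2)]))
E
python3 m.py
```

```text
[[156.6 223.2]
 [162.2 173. ]
 [273.9 185.3]
 [268.4 235.5]] [[442.7 260.1]
 [591.4 252.2]
 [564.8 -79.1]
 [416.1 -65.7]]
centre [503.74132057  91.86636411] sizes [np.float64(148.9), np.float64(332.4), np.float64(149.4), np.float64(327.0)] yaxis [0.07998984 0.99679568] deg -4.587981952104378
seat [496.94218386   7.13873143] squeeze approx centre [510.54045729 176.59399679]
orange top
[123  54  23  15 101] [137.4  59.3] [923.9 336.5  55. ]
[330 203   9   8  58] [334.1 206.5] [ 501.4 -249.6   55. ]
[300 269  11  12 104] [305.  274.8] [ 306.6 -167.5   55. ]
orange scene
[172 182   8  19 100] [175.8 189.8] [ 288.2 -157.7   47. ]
[175 226   7   5  30] [178.3 227.8] [ 476.2 -238.9   47. ]
red scene
```

View pics/crop.png

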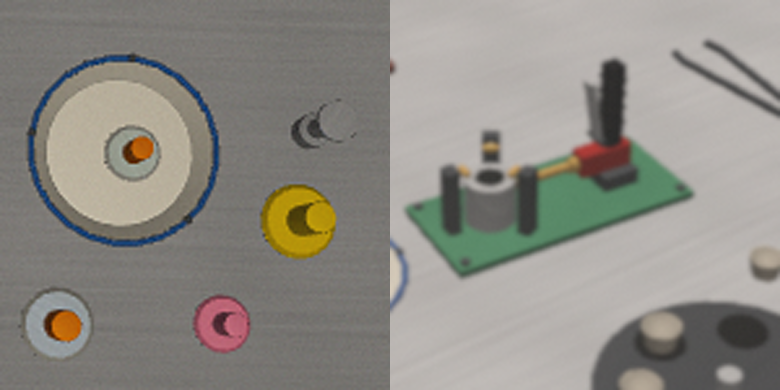

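The crop confirms it. The pan cap (top 333,208) has an orange knob and is smaller than the orange one on the table. The station has the mould at the right of the top view and the pistol at the left. Moving over the pistol.

arm_command:
  commands:
    - {"spin":-1,"z":-0.5}
    - {"spin":-1,"z":-0.5}
    - {"spin":-1,"z":-0.5}
    - {"spin":-1,"z":-0.5}
    - {"x":-0.56,"y":-0.73}
    - {"x":-0.56,"y":-0.73}
    - {"x":-0.56,"y":-0.73}
    - {"x":-0.56,"y":-0.73}
    - {"x":-0.56,"y":-0.73}
    - {"x":-0.56,"y":-0.73}
    - {"x":-0.56,"y":-0.73}
    - {"x":-0.56,"y":-0.73}
    - {"x":-0.56,"y":-0.73}
    - {"x":-0.56,"y":-0.73}
    - {}
    - {}
  grip: 0

```text
$.commands[0]: bad value
```

```bash
python3 - <<'E'
from h import *
a,k=grab("wrist","w1"); s=manip.read_state(); print(s["eef_pos"],s["eef_rot"],k, s["time_s"])
for n,p in dict(seat=(497,7,72),grip=(511,177,180)).items(): print(n,proj(k,p))
E
```

```text
[262.56191681 566.85523313 222.03605668] [[-9.07358331e-01  4.20357760e-01 -4.60088144e-04]
 [ 4.20358000e-01  9.07358022e-01 -7.55825344e-04]
 [ 9.97476194e-05 -8.79206155e-04 -9.99999609e-01]] {'f': np.float64(303.41472547079906), 'cx': 255.762258945701, 'cy': 189.16390632057258, 'R': array([[ 4.20501278e-01,  8.72911730e-01,  2.47393990e-01],
       [ 9.07291511e-01, -4.04300056e-01, -1.15600944e-01],
       [-8.88016387e-04,  2.73068811e-01, -9.61994093e-01]]), 'c': array([194.02377938, 598.4635215 , 383.66127247])} 0.25
seat [-24.24076457 475.70162105]
grip [ 21.97898371 556.83406587]
```

View pics/w1.png

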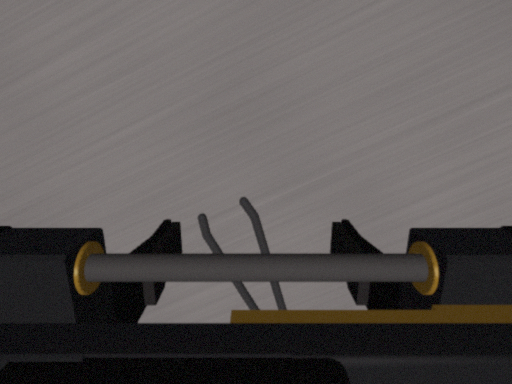

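The first call was refused because every row needs all four keys. The picture shows only the tongs near (250,260), with the camera looking ahead of the fingers on the tool +x side, so I'll stand off beyond the station to view it.

arm_command:
  commands:
    - {"x":0,"y":0,"spin":-1,"z":-0.5}
    - {"x":0,"y":0,"spin":-1,"z":-0.5}
    - {"x":0,"y":0,"spin":-1,"z":-0.5}
    - {"x":0,"y":0,"spin":-1,"z":-0.5}
    - {"x":-0.6,"y":-0.7,"z":0,"spin":0}
    - {"x":-0.6,"y":-0.7,"z":0,"spin":0}
    - {"x":-0.6,"y":-0.7,"z":0,"spin":0}
    - {"x":-0.6,"y":-0.7,"z":0,"spin":0}
    - {"x":-0.6,"y":-0.7,"z":0,"spin":0}
    - {"x":-0.6,"y":-0.7,"z":0,"spin":0}
    - {"x":-0.6,"y":-0.7,"z":0,"spin":0}
    - {"x":-0.6,"y":-0.7,"z":0,"spin":0}
    - {"x":-0.6,"y":-0.7,"z":0,"spin":0}
    - {"x":-0.6,"y":-0.7,"z":0,"spin":0}
    - {"x":-0.6,"y":-0.7,"z":0,"spin":0}
    - {"x":-0.6,"y":-0.7,"z":0,"spin":0}
    - {"x":0,"y":0,"z":0,"spin":0}
    - {"x":0,"y":0,"z":0,"spin":0}
  grip: 0
  grip_force: 20

```text
time_s: 2.05
eef_pos: [586.0, 117.2, 322.0]
eef_rot: [[-0.996, 0.087, -0.001], [0.087, 0.996, 0.0], [0.001, 0.0, -1.0]]
contact_force: [-0.1, 0.8, 0.5]
width: 87.0
grasp_force: 0.0
```

```bash
python3 - <<'E'
from h import *
a,k=grab("wrist","w2"); s=manip.read_state(); print(s["eef_pos"],s["eef_rot"],k, s["time_s"])
for n,p in dict(seat=(497,7,72),grip=(511,177,180)).items(): print(n,proj(k,p))
E
```

```text
[585.57748682 118.34195094 322.22857664] [[-9.96355345e-01  8.52950551e-02 -8.83636833e-04]
 [ 8.52945872e-02  9.96355622e-01  5.54372448e-04]
 [ 9.27701755e-04  4.76982512e-04 -9.99999456e-01]] {'f': np.float64(303.41472547079906), 'cx': 255.762258945701, 'cy': 189.16390632057258, 'R': array([[ 8.72222867e-02,  9.58589317e-01,  2.71106610e-01],
       [ 9.96188755e-01, -8.40630779e-02, -2.32672041e-02],
       [ 4.86362742e-04,  2.72102775e-01, -9.62268072e-01]]), 'c': array([510.97589521, 123.80230722, 483.88701753])} 2.1
seat [165.35641484 100.38730296]
grip [310.83030562  98.36821285]
```

View pics/w2.png

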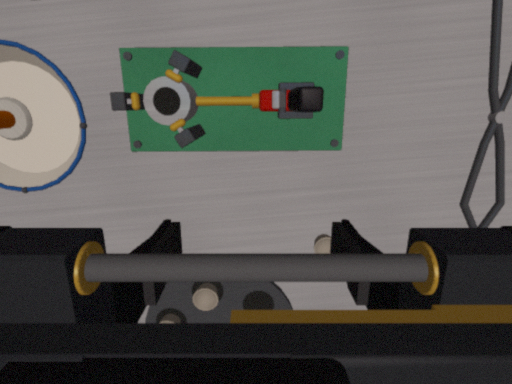

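The view shows the mould's bore at (167,101), the black grip top at about (310,98), the trigger just left of it, and the pan at the left edge. Measuring these.

```bash
python3 - <<'E'
from h import *
a=cv2.imread("pics/w2.png"); _,k=grab("wrist")
h=cv2.cvtColor(a,cv2.COLOR_BGR2HSV)
g=cv2.inRange(h,(55,80,30),(90,255,255)); g=cv2.morphologyEx(g,cv2.MORPH_CLOSE,np.ones((41,41)))
c=max(cv2.findContours(g[:200,:].copy(),0,2)[0],key=cv2.contourArea)
ap=cv2.approxPolyDP(c,6,True)[:,0]; print(ap)
c2=np.array([ray(k,*p,12)[:2] for p in c[:,0]],np.float32); (cx,sz,an)=cv2.minAreaRect(c2); print("base",cx,sz,an)
d=cv2.inRange(a,(0,0,0),(38,38,38))
n,l,st,cc=cv2.connectedComponentsWithStats(d)
for i in range(1,n):
    if st[i,4]>60 and st[i,1]<150: print(st[i],cc[i],ray(k,*cc[i],72).round(1))
# grip top corners: print gray row through it
v=h[:,:,2]
print(v[98,268:330].tolist()); print(v[80:120,310].tolist())
gm=cv2.cvtColor(a,cv2.COLOR_BGR2GRAY)
print("mouldrow",gm[101,140:195].tolist()); print("col",gm[70:130,167].tolist())
cv2.imwrite("pics/w2c.png",cv2.resize(a[60:140,100:340],None,fx=3.3,fy=3.3,interpolation=cv2.INTER_CUBIC))
E
```

```text
[[120  48]
 [132 150]
 [340 148]
 [347  47]]
base (504.287841796875, 94.02945709228516) (327.2828369140625, 147.4569091796875) 85.10305786132812
[185  60  16  17 164] [192.77439024  68.83536585] [461.8  49.   72. ]
[289  87  34  25 473] [302.25158562 100.34249471] [512.1 185.7  72. ]
[154  88  25  26 490] [166.35306122 100.65102041] [497.3   9.2  72. ]
[189 125  15  14 119] [196.62184874 131.21008403] [539.6  43.   72. ]
[144, 144, 141, 127, 121, 130, 135, 138, 144, 147, 132, 101, 81, 76, 77, 75, 73, 75, 123, 102, 54, 23, 16, 19, 18, 17, 9, 15, 12, 16, 17, 20, 31, 27, 46, 53, 52, 56, 51, 54, 54, 54, 53, 50, 49, 48, 50, 48, 45, 41, 40, 44, 42, 32, 30, 77, 99, 109, 110, 107, 105, 106]
[106, 94, 71, 74, 70, 69, 47, 29, 37, 49, 60, 58, 57, 57, 54, 58, 53, 52, 53, 53, 47, 41, 42, 45, 45, 39, 35, 36, 33, 30, 20, 31, 52, 71, 68, 65, 70, 65, 79, 103]
mouldrow [38, 27, 48, 110, 129, 137, 132, 135, 136, 134, 135, 134, 119, 71, 37, 37, 32, 27, 33, 30, 34, 28, 30, 28, 33, 35, 30, 28, 23, 29, 30, 29, 29, 31, 33, 37, 29, 30, 29, 48, 102, 133, 137, 140, 140, 139, 143, 140, 142, 135, 103, 65, 59, 57, 64]
col [112, 119, 122, 122, 113, 105, 103, 123, 140, 144, 147, 142, 143, 143, 144, 145, 123, 70, 38, 28, 30, 31, 29, 34, 30, 34, 27, 31, 23, 29, 30, 28, 27, 31, 28, 32, 32, 31, 33, 26, 28, 28, 34, 34, 45, 95, 133, 138, 139, 136, 141, 138, 139, 141, 135, 114, 91, 90, 92, 92]
```

View pics/w2c.png

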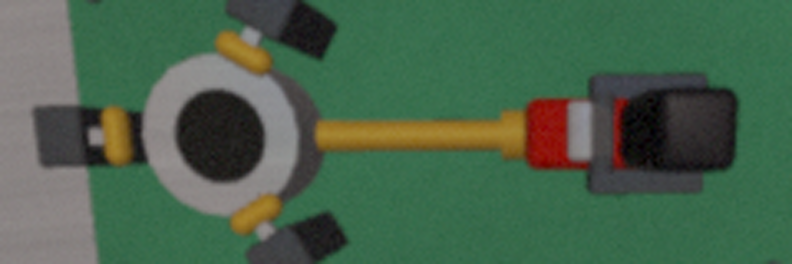

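```bash
python3 - <<'E'
from h import *
_,k=grab("wrist")
s=ray(k,166.6,100.6,72); g=ray(k,312.1,98.8,180); t=ray(k,276,99.5,164)
print("seat",s,"grip",g,"trigtip",t); d=g-s; print(np.hypot(*d[:2]),np.degrees(np.arctan2(-d[0],d[1])))
b=np.array([504.3,94.0]); 
for yaw in (-4.6,-4.9): 
    y=np.array([-np.sin(np.radians(yaw)),np.cos(np.radians(yaw))]); print(b-85*y, b+85*y, (g[:2]-b)@y)
st=manip.read_state(); R=np.array(st["eef_rot"]); print(st["eef_pos"], np.degrees(np.arctan2(-R[0,1],R[1,1])))
a,k=grab("top")
pa=[ray(k,333.5,207.5,z) for z in (5,72)]; print(pa)
E
```

```text
seat [497.24080177   9.95915614  72.        ] grip [510.76330522 179.80041901 180.        ] trigtip [508.39562432 146.2189327  164.        ]
170.37873304047486 -4.5522002141264455
[497.48309143   9.27379533] [511.11690857 178.72620467] 86.04239556034517
[497.03956153   9.31064982] [511.56043847 178.68935018] 86.0389195392327
[585.23643445 119.33310435 322.61901293] -4.7747183240101965
[array([ 504.6914704 , -258.17104282,    5.        ]), array([ 496.38839168, -244.20926463,   72.        ])]
```

arm_command:
  commands:
    - {"x":0.8,"y":0.49,"z":0,"spin":0}
    - {"x":0.8,"y":0.49,"z":0,"spin":0}
    - {"x":0,"y":0,"z":0.95,"spin":0}
    - {"x":0,"y":0,"z":0.95,"spin":0}
    - {"x":0,"y":0,"z":0,"spin":0}
    - {"x":0,"y":0,"z":0,"spin":0}

```text
time_s: 2.85
eef_pos: [509.6, 174.4, 228.0]
eef_rot: [[-0.997, 0.083, -0.001], [0.083, 0.997, -0.0], [0.001, -0.0, -1.0]]
contact_force: [-0.2, 1.0, 1.2]
width: 87.1
grasp_force: 0.0
```

```bash
python3 - <<'E'
from h import *
print(np.mean([manip.read_state()["eef_pos"] for _ in range(3)],0))
a,k=grab("wrist","w3"); s=manip.read_state(); print(s["eef_pos"])
print(proj(k,(511,179.3,180)))
E
```

```text
[509.55918479 174.43740919 228.00636455]
[511.08112607 174.44835031 229.89115979]
[262.43618418 211.41097041]
```

View pics/w3.png

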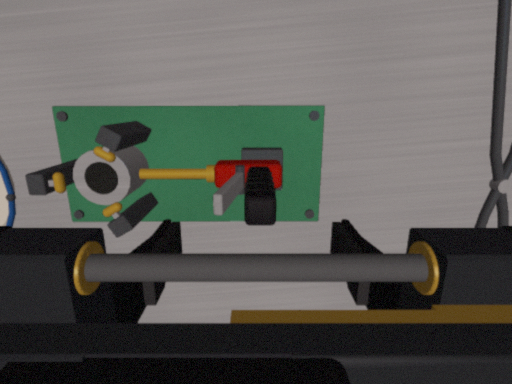

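The grip top at (260,210) and the released trigger tip at (219,203) sit between the fingers as predicted. Descending and squeezing.

arm_command:
  commands:
    - {"x":0,"y":0,"z":0.68,"spin":0}
    - {"x":0,"y":0,"z":0.68,"spin":0}
    - {"x":0,"y":0,"z":0.68,"spin":0}
    - {"x":0,"y":0,"z":0,"spin":0}
    - {"x":0,"y":0,"z":0,"spin":0}

```text
time_s: 3.4
eef_pos: [512.0, 174.0, 128.1]
eef_rot: [[-0.996, 0.085, 0.003], [0.085, 0.996, 0.0], [-0.003, 0.001, -1.0]]
contact_force: [0.3, -0.1, 0.9]
width: 87.0
grasp_force: 0.0
```

arm_command:
  commands:
    - {"x":0,"y":0,"z":0,"spin":0}
    - {"x":0,"y":0,"z":0,"spin":0}
    - {"x":0,"y":0,"z":0,"spin":0}
    - {"x":0,"y":0,"z":0,"spin":0}
    - {"x":0,"y":0,"z":0,"spin":0}
    - {"x":0,"y":0,"z":0,"spin":0}
    - {"x":0,"y":0,"z":0,"spin":0}
    - {"x":0,"y":0,"z":0,"spin":0}
  grip: 1
  grip_force: 20

```text
time_s: 4.2
eef_pos: [510.5, 171.7, 125.9]
eef_rot: [[-0.996, 0.084, 0.0], [0.084, 0.996, -0.004], [-0.0, -0.004, -1.0]]
contact_force: [-1.0, -10.8, 6.1]
width: 35.7
grasp_force: 20.0
```

Width is 36 mm, so the trigger is fully squeezed. Hold briefly, then release.

arm_command:
  commands:
    - {"x":0,"y":0,"z":0,"spin":0}
    - {"x":0,"y":0,"z":0,"spin":0}
    - {"x":0,"y":0,"z":0,"spin":0}
    - {"x":0,"y":0,"z":0,"spin":0}
  grip_force: 25

```text
time_s: 4.6
eef_pos: [510.6, 171.7, 125.9]
eef_rot: [[-0.996, 0.085, 0.0], [0.085, 0.996, -0.004], [-0.0, -0.004, -1.0]]
contact_force: [-1.3, -10.6, 6.0]
width: 35.2
grasp_force: 25.0
```

arm_command:
  commands:
    - {"x":0,"y":0,"z":0,"spin":0}
    - {"x":0,"y":0,"z":0,"spin":0}
    - {"x":0,"y":0,"z":0,"spin":0}
    - {"x":0,"y":0,"z":0,"spin":0}
    - {"x":0,"y":0,"z":0,"spin":0}
    - {"x":0,"y":0,"z":0,"spin":0}
    - {"x":0,"y":0,"z":0,"spin":0}
    - {"x":0,"y":0,"z":-0.7,"spin":0}
    - {"x":0,"y":0,"z":-0.7,"spin":0}
    - {"x":0,"y":0,"z":-0.7,"spin":0}
    - {"x":0,"y":0,"z":-0.7,"spin":0}
    - {"x":0,"y":0,"z":0,"spin":0}
    - {"x":0,"y":0,"z":0,"spin":0}
  grip: 0

```text
time_s: 5.9
eef_pos: [510.6, 174.3, 266.5]
eef_rot: [[-0.996, 0.084, 0.002], [0.084, 0.996, 0.001], [-0.002, 0.001, -1.0]]
contact_force: [-0.3, -0.5, -0.6]
width: 87.2
grasp_force: 0.0
```

```bash
python3 - <<'E'
from h import *
a,k=grab("wrist","w4"); s=manip.read_state(); print(s["eef_pos"],s["time_s"])
b=cv2.imread("pics/w3.png")
# trigger brightness extents at z164: project tips
for y in (143,151): print(proj(k,(508,y,164)))
cv2.imwrite("pics/w4c.png",cv2.resize(a[90:250,0:320],None,fx=2.4,fy=2.4,interpolation=2))
E
```

```text
[509.85120974 174.00052385 264.9049491 ] 5.95
[220.87888687 189.4137927 ]
[229.66432472 188.69336183]
```

View pics/w4c.png

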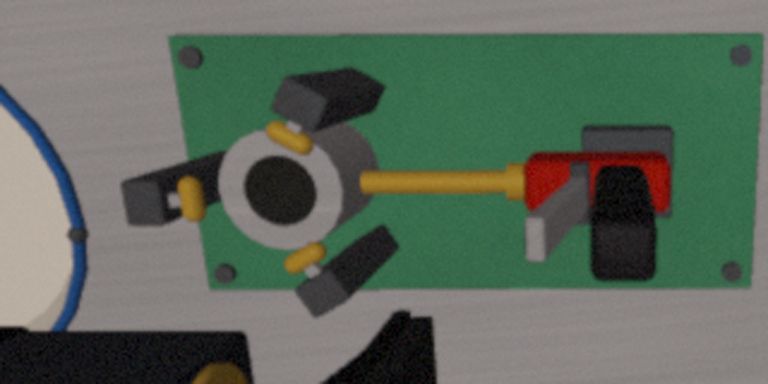

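The trigger has sprung fully back, its tip at about (223,189) as in the first view. On to the pan, standing off for a close look.

arm_command:
  commands:
    - {"x":-0.2,"y":-0.82,"z":0,"spin":0}
    - {"x":-0.2,"y":-0.82,"z":0,"spin":0}
    - {"x":-0.2,"y":-0.82,"z":0,"spin":0}
    - {"x":-0.2,"y":-0.82,"z":0,"spin":0}
    - {"x":-0.2,"y":-0.82,"z":0,"spin":0}
    - {"x":-0.2,"y":-0.82,"z":0,"spin":0}
    - {"x":-0.2,"y":-0.82,"z":0,"spin":0}
    - {"x":-0.2,"y":-0.82,"z":0,"spin":0}
    - {"x":-0.2,"y":-0.82,"z":0,"spin":0}
    - {"x":-0.2,"y":-0.82,"z":0,"spin":0}
    - {"x":0,"y":0,"z":0,"spin":0}
    - {"x":0,"y":0,"z":0,"spin":0}
    - {"x":0,"y":0,"z":0,"spin":0}

```text
time_s: 7.25
eef_pos: [574.7, -241.9, 264.0]
eef_rot: [[-0.996, 0.084, -0.002], [0.084, 0.996, 0.002], [0.002, 0.002, -1.0]]
contact_force: [0.5, -0.4, -0.3]
width: 87.2
grasp_force: 0.0
```

```bash
cat > cap.py <<'E'
from h import *
a,k=grab("wrist",sys.argv[1]); s=manip.read_state(); print(s["eef_pos"],s["time_s"])
h=cv2.cvtColor(a,cv2.COLOR_BGR2HSV)
n,l,st,cc=cv2.connectedComponentsWithStats(cv2.inRange(h,(3,150,60),(18,255,255)))
for i in range(1,n):
    if st[i,4]>100: print("orange",st[i],cc[i].round(1),ray(k,*cc[i],47).round(1))
print(proj(k,(497,-250,72)),proj(k,(497,-250,22)))
E
python3 cap.py w5
```

```text
[ 574.94607967 -241.70544373  264.5889172 ] 7.3
orange [236  95  22  22 373] [246.4 105.4] [ 500.9 -246.5   47. ]
[242.36886994 102.20039685] [243.95249039 102.384643  ]
```

View pics/w5.png

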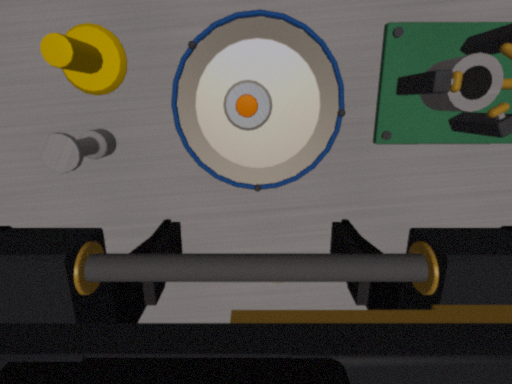

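The cap stands in the pan with its knob at (246,105), seen nearly straight on, about (501,-246) in the world. The plunger is at (80,150) and the yellow one at (90,55), both clear of the hand.

arm_command:
  commands:
    - {"x":0.735,"y":-0.107,"z":0,"spin":0}
    - {"x":0.735,"y":-0.107,"z":0,"spin":0}
    - {"x":0,"y":0,"z":0.92,"spin":0}
    - {"x":0,"y":0,"z":0.92,"spin":0}
    - {"x":0,"y":0,"z":0.92,"spin":0}
    - {"x":0,"y":0,"z":0,"spin":0}
    - {"x":0,"y":0,"z":0,"spin":0}

```text
time_s: 8.0
eef_pos: [501.0, -246.5, 127.9]
eef_rot: [[-0.997, 0.083, -0.001], [0.083, 0.997, 0.001], [0.001, 0.001, -1.0]]
contact_force: [0.2, 0.4, 1.1]
width: 86.9
grasp_force: 0.0
```

```bash
python3 cap.py w6; python3 -c "
from h import *
print(np.mean([(grab('wrist'),manip.read_state()['eef_pos'])[1] for _ in range(3)],0))"
```

```text
[ 502.41060808 -247.64312765  129.84252906] 8.05
orange [ 240  177   33   44 1146] [256.2 199. ] [ 503.  -246.1   47. ]
[250.52496597 201.96926935] [251.3733993  184.85576514]
[ 503.12248969 -248.51713474  130.91546174]
```

arm_command:
  commands:
    - {"x":0,"y":0,"z":0.62,"spin":0}
    - {"x":0,"y":0,"z":0.62,"spin":0}
    - {"x":0,"y":0,"z":0.62,"spin":0}
    - {"x":0,"y":0,"z":0,"spin":0}
    - {"x":0,"y":0,"z":0,"spin":0}

```text
time_s: 8.7
eef_pos: [501.8, -248.1, 36.0]
eef_rot: [[-0.996, 0.085, 0.001], [0.085, 0.996, -0.001], [-0.001, -0.001, -1.0]]
contact_force: [0.0, 1.1, -0.0]
width: 87.3
grasp_force: 0.0
```

arm_command:
  commands:
    - {"x":0,"y":0,"z":0,"spin":0}
    - {"x":0,"y":0,"z":0,"spin":0}
    - {"x":0,"y":0,"z":0,"spin":0}
    - {"x":0,"y":0,"z":0,"spin":0}
    - {"x":0,"y":0,"z":0,"spin":0}
    - {"x":0,"y":0,"z":0,"spin":0}
    - {"x":0,"y":0,"z":0,"spin":0}
    - {"x":0,"y":0,"z":0,"spin":0}
    - {"x":0,"y":0,"z":0,"spin":0}
    - {"x":0,"y":0,"z":0,"spin":0}
  grip: 1
  grip_force: 50

```text
time_s: 9.7
eef_pos: [501.0, -247.5, 34.4]
eef_rot: [[-0.996, 0.085, -0.0], [0.085, 0.996, 0.0], [0.0, 0.0, -1.0]]
contact_force: [0.1, 2.1, -0.7]
width: 24.9
grasp_force: 50.0
```

arm_command:
  commands:
    - {"x":0,"y":0,"z":-0.4,"spin":0}
    - {"x":0,"y":0,"z":-0.75,"spin":0}
    - {"x":0,"y":0,"z":-0.75,"spin":0}
    - {"x":0,"y":0,"z":-0.75,"spin":0}
    - {"x":0,"y":0,"z":-0.75,"spin":0}
    - {"x":0.072,"y":0.73,"z":0,"spin":0}
    - {"x":0.072,"y":0.73,"z":0,"spin":0}
    - {"x":0.072,"y":0.73,"z":0,"spin":0}
    - {"x":0.072,"y":0.73,"z":0,"spin":0}
    - {"x":0.072,"y":0.73,"z":0,"spin":0}
    - {"x":0.072,"y":0.73,"z":0,"spin":0}
    - {"x":0.072,"y":0.73,"z":0,"spin":0}
    - {"x":0,"y":0,"z":0,"spin":0}
    - {"x":0,"y":0,"z":0,"spin":0}
    - {"x":0,"y":0,"z":0,"spin":0}
  grip_force: 55

```text
time_s: 11.2
eef_pos: [497.5, 8.4, 204.3]
eef_rot: [[-0.996, 0.085, -0.0], [0.085, 0.996, -0.0], [0.0, -0.001, -1.0]]
contact_force: [-0.5, -0.8, -2.0]
width: 25.0
grasp_force: 55.1
```

```bash
python3 - <<'E'
from h import *
P=[]
for i in range(6):
    a,k=grab("wrist","w7"); P.append(manip.read_state()["eef_pos"])
print(np.round(P,1),np.mean(P,0)); s=manip.read_state(); print(s["contact_force"],s["width"],s["time_s"],s["eef_rot"])
print("cap bottom",proj(k,(497.3,9.6,172)))
b,_=grab("scene"); c,_=grab("top")
z=lambda im,x,y,w,h:cv2.resize(im[y:y+h,x:x+w],(390,300),interpolation=2)
cv2.imwrite("pics/w7c.png",np.vstack([z(a,126,80,260,200),np.zeros((0,390,3),np.uint8)]) if 0 else np.hstack([z(a,90,60,338,260),z(b,200,110,130,100)]))
E
```

```text
[[497.6   8.1 204.4]
 [497.6   8.  204.4]
 [497.6   8.  204.4]
 [497.6   8.  204.4]
 [497.6   8.2 204.5]
 [497.6   8.3 204.5]] [497.61916481   8.08186724 204.41835393]
[ 0.29031352 -0.56980421 -2.32796801] 24.84875163121939 11.5 [[-9.96304688e-01  8.58891560e-02 -1.47846493e-04]
 [ 8.58891660e-02  9.96304696e-01 -6.30624247e-05]
 [ 1.41883777e-04 -7.55278013e-05 -9.99999987e-01]]
cap bottom [257.70980621 217.07267609]
```

View pics/w7c.png

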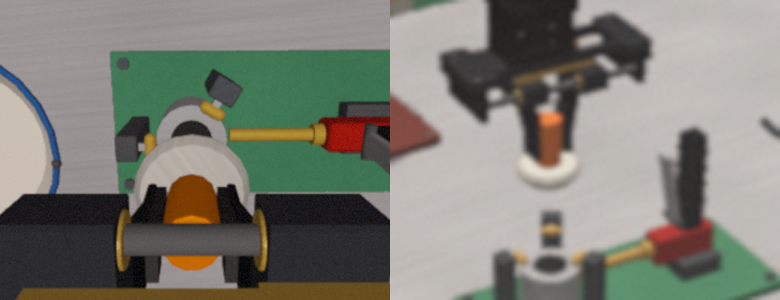

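The cap hangs upright over the mould, disc centre about u=256 and bore about u=256. Refining the alignment within this one picture.

```bash
python3 - <<'E'
from h import *
from scipy.optimize import least_squares
a=cv2.imread("pics/w7.png"); _,k=grab("wrist"); s=manip.read_state(); p=np.array(s["eef_pos"]); print(p)
g=cv2.GaussianBlur(cv2.cvtColor(a,cv2.COLOR_BGR2GRAY),(3,3),0).astype(int); hsv=cv2.cvtColor(a,cv2.COLOR_BGR2HSV)
# bore: dark pixels boundary on its upper half
d=cv2.inRange(g.astype(np.uint8),0,62); d[:140]=0; d[185:]=0; d[:,:225]=0; d[:,290:]=0
n,l,st,cc=cv2.connectedComponentsWithStats(d); i=max(range(1,n),key=lambda i:st[i,4]*(abs(cc[i][0]-256)<15)); print("bore",st[i],cc[i])
pts=[]
for v in range(st[i,1],st[i,1]+st[i,3]-1):
    u=np.where(l[v]==i)[0]; pts+=[(u[0]-.5,v),(u[-1]+.5,v)]; print(v,u[0],u[-1],end="; ")
def fit(pts,z,r=None):
    W=np.array([ray(k,u,v,z)[:2] for u,v in pts])
    f=(lambda q:np.hypot(*(W-q[:2]).T)-q[2]) if r is None else (lambda q:np.hypot(*(W-q[:2]).T)-r)
    q=least_squares(f,[*W.mean(0)]+([17] if r is None else []),loss="soft_l1").x; return q
print("\nbore fit",fit(pts,72),fit(pts,72,17.2))
# seat outer: bright grey ring edges print rows
for v in (150,160,166,172): print(v,g[v,215:300].tolist())
for u in (245,256,267): print("col",u,g[135:205,u].tolist())
E
```

```text
[497.62181269   8.66559322 204.51334295]
bore [240 165  32  13 280] [255.63214286 171.53571429]
165 253 258; 166 249 262; 167 247 264; 168 246 265; 169 245 267; 170 244 268; 171 243 268; 172 242 269; 173 242 270; 174 241 270; 175 241 271; 176 240 271; 
bore fit [497.22317482   8.63092037  16.62257125] [498.02190008   8.56093861]
150 [99, 100, 101, 101, 100, 99, 98, 99, 100, 98, 97, 97, 98, 98, 97, 97, 97, 98, 98, 98, 98, 97, 94, 90, 87, 85, 85, 85, 85, 86, 88, 89, 89, 91, 93, 95, 98, 99, 100, 105, 108, 108, 106, 102, 99, 98, 97, 93, 94, 104, 115, 124, 130, 132, 132, 129, 124, 120, 119, 130, 144, 153, 155, 155, 153, 147, 130, 106, 86, 76, 69, 66, 67, 69, 70, 70, 70, 76, 88, 97, 100, 100, 100, 101, 101]
160 [79, 79, 82, 87, 93, 97, 99, 99, 100, 100, 99, 98, 98, 99, 99, 97, 93, 94, 108, 128, 145, 153, 156, 157, 156, 157, 157, 156, 156, 157, 157, 156, 156, 156, 156, 156, 156, 156, 156, 155, 155, 156, 156, 156, 156, 155, 155, 155, 156, 155, 155, 153, 151, 147, 140, 131, 122, 115, 115, 118, 122, 127, 131, 135, 138, 138, 134, 128, 120, 110, 103, 100, 100, 100, 100, 100, 100, 101, 102, 101, 
[... 1115 characters left out ...]
6, 175, 174, 174, 173, 173, 173]
col 256 [99, 98, 98, 98, 98, 99, 100, 98, 93, 89, 87, 87, 87, 88, 92, 108, 132, 150, 154, 155, 157, 157, 157, 157, 156, 156, 155, 151, 132, 92, 54, 37, 36, 36, 37, 36, 34, 34, 34, 37, 55, 93, 129, 144, 148, 149, 150, 150, 151, 154, 161, 169, 174, 176, 177, 177, 177, 177, 178, 178, 178, 177, 176, 175, 175, 175, 174, 174, 175, 176]
col 267 [81, 89, 93, 95, 97, 98, 98, 98, 98, 97, 95, 95, 99, 109, 121, 130, 135, 139, 137, 131, 124, 117, 114, 123, 139, 151, 154, 154, 154, 153, 151, 146, 130, 97, 62, 41, 36, 36, 36, 35, 35, 40, 64, 103, 135, 146, 148, 150, 151, 151, 152, 157, 164, 172, 175, 175, 175, 175, 175, 176, 176, 175, 175, 174, 173, 173, 173, 174, 174, 174]
```

```bash
python3 - <<'E'
from h import *
from scipy.optimize import least_squares
a=cv2.imread("pics/w7.png"); _,k=grab("wrist"); print(manip.read_state()["eef_pos"])
g=cv2.cvtColor(a,cv2.COLOR_BGR2GRAY)
print("seat from outer edge x",ray(k,256,151,72)[0]+31, "y",ray(k,256,151,72)[1])
print("cap x from rim", [ (ray(k,256,176,z)[0]+32).round(1) for z in (186,188)])
for v in (185,190,195,200,205):
    r=g[v].astype(int); print(v,r[196:225].tolist(),r[290:322].tolist())
E
```

```text
[497.63301502   8.77918306 204.53153611]
seat from outer edge x 498.24700612596644 y 11.599286404820667
cap x from rim [np.float64(497.1), np.float64(496.7)]
185 [69, 75, 72, 70, 69, 75, 75, 75, 73, 73, 70, 63, 52, 83, 132, 145, 147, 148, 146, 131, 127, 131, 135, 141, 137, 136, 128, 118, 105] [96, 98, 99, 98, 98, 97, 96, 100, 100, 103, 102, 94, 99, 100, 99, 96, 100, 98, 100, 96, 99, 99, 99, 97, 99, 99, 99, 100, 99, 98, 96, 95]
190 [72, 75, 73, 73, 69, 70, 68, 71, 71, 74, 67, 60, 56, 62, 114, 126, 129, 133, 136, 129, 126, 129, 135, 136, 134, 131, 142, 147, 145] [128, 107, 100, 97, 101, 100, 98, 98, 100, 98, 99, 100, 98, 98, 99, 96, 97, 97, 95, 96, 99, 96, 97, 100, 98, 99, 98, 97, 96, 98, 96, 99]
195 [68, 72, 70, 68, 67, 68, 72, 71, 70, 69, 69, 66, 60, 41, 48, 78, 96, 96, 98, 99, 119, 142, 143, 145, 146, 147, 152, 148, 148] [148, 144, 145, 144, 142, 128, 105, 97, 95, 97, 98, 99, 98, 97, 99, 100, 98, 100, 96, 98, 99, 101, 101, 95, 99, 97, 96, 95, 95, 98, 96, 99]
200 [80, 82, 80, 81, 84, 79, 83, 82, 81, 84, 79, 82, 81, 91, 98, 97, 104, 130, 140, 145, 148, 146, 150, 150, 152, 156, 166, 174, 175] [158, 151, 148, 148, 145, 141, 145, 139, 139, 117, 103, 100, 99, 94, 95, 98, 96, 98, 92, 96, 96, 96, 95, 97, 97, 97, 94, 96, 96, 97, 99, 98]
205 [97, 100, 99, 101, 99, 99, 96, 99, 100, 96, 100, 98, 100, 102, 114, 133, 141, 143, 147, 146, 150, 153, 166, 175, 175, 176, 176, 179, 178] [173, 176, 173, 172, 162, 148, 144, 142, 142, 141, 139, 135, 114, 100, 98, 99, 98, 97, 98, 96, 96, 100, 96, 98, 99, 96, 97, 97, 98, 98, 97, 96]
```

Aligned to within about 1 mm. Descending to just above the rollers.

arm_command:
  commands:
    - {"x":0,"y":0,"z":0.5,"spin":0}
    - {"x":0,"y":0,"z":0.5,"spin":0}
    - {"x":0,"y":0,"z":0.3,"spin":0}
    - {"x":0,"y":0,"z":0.28,"spin":0}
    - {"x":0,"y":0,"z":0,"spin":0}
    - {"x":0,"y":0,"z":0,"spin":0}
    - {"x":0,"y":0,"z":0,"spin":0}
  grip_force: 60

```text
time_s: 12.4
eef_pos: [498.5, 8.9, 126.7]
eef_rot: [[-0.996, 0.085, 0.002], [0.085, 0.996, -0.0], [-0.002, -0.0, -1.0]]
contact_force: [-0.5, -0.4, -2.1]
width: 24.9
grasp_force: 60.0
```

arm_command:
  commands:
    - {"x":0,"y":0,"z":0.08,"spin":0}
    - {"x":0,"y":0,"z":0.08,"spin":0}
    - {"x":0,"y":0,"z":0,"spin":0}
    - {"x":0,"y":0,"z":0,"spin":0}

```text
time_s: 12.8
eef_pos: [497.7, 9.0, 117.6]
eef_rot: [[-0.996, 0.085, 0.0], [0.085, 0.996, -0.0], [-0.0, -0.0, -1.0]]
contact_force: [-0.5, -0.0, -1.4]
width: 25.1
grasp_force: 60.0
```

arm_command:
  commands:
    - {"x":0,"y":0,"z":0.04,"spin":0}
    - {"x":0,"y":0,"z":0.04,"spin":0}
    - {"x":0,"y":0,"z":0,"spin":0}
    - {"x":0,"y":0,"z":0,"spin":0}

```text
time_s: 13.2
eef_pos: [498.4, 8.6, 114.9]
eef_rot: [[-0.996, 0.084, 0.002], [0.084, 0.996, -0.001], [-0.002, -0.001, -1.0]]
contact_force: [-1.6, -0.3, 6.0]
width: 24.7
grasp_force: 60.2
```

Rollers met, symmetric lateral force. Continue in small steps.

arm_command:
  commands:
    - {"x":0,"y":0,"z":0.04,"spin":0}
    - {"x":0,"y":0,"z":0.04,"spin":0}
    - {"x":0,"y":0,"z":0,"spin":0}
    - {"x":0,"y":0,"z":0,"spin":0}

```text
time_s: 13.6
eef_pos: [498.6, 8.7, 111.1]
eef_rot: [[-0.996, 0.084, 0.002], [0.084, 0.996, -0.001], [-0.002, -0.0, -1.0]]
contact_force: [-2.1, 0.2, 7.3]
width: 25.1
grasp_force: 60.2
```

arm_command:
  commands:
    - {"x":0,"y":0,"z":0.04,"spin":0}
    - {"x":0,"y":0,"z":0.04,"spin":0}
    - {"x":0,"y":0,"z":0,"spin":0}
    - {"x":0,"y":0,"z":0,"spin":0}

```text
time_s: 14.0
eef_pos: [497.5, 8.8, 104.1]
eef_rot: [[-0.996, 0.085, -0.0], [0.085, 0.996, -0.0], [-0.0, -0.0, -1.0]]
contact_force: [6.0, -1.5, -11.3]
width: 24.8
grasp_force: 60.1
```

arm_command:
  commands:
    - {"x":0,"y":0,"z":0.04,"spin":0}
    - {"x":0,"y":0,"z":0.04,"spin":0}
    - {"x":0,"y":0,"z":0,"spin":0}
    - {"x":0,"y":0,"z":0,"spin":0}

```text
time_s: 14.4
eef_pos: [497.4, 9.0, 101.4]
eef_rot: [[-0.996, 0.085, -0.0], [0.085, 0.996, -0.0], [0.0, -0.0, -1.0]]
contact_force: [0.8, -1.4, -3.0]
width: 24.8
grasp_force: 60.3
```

arm_command:
  commands:
    - {"x":0,"y":0,"z":0.03,"spin":0}
    - {"x":0,"y":0,"z":0,"spin":0}
    - {"x":0,"y":0,"z":0,"spin":0}
    - {"x":0,"y":0,"z":0,"spin":0}

```text
time_s: 14.8
eef_pos: [497.5, 9.0, 101.3]
eef_rot: [[-0.996, 0.084, -0.0], [0.084, 0.996, -0.0], [0.0, -0.0, -1.0]]
contact_force: [-3.7, -1.7, 8.1]
width: 24.6
grasp_force: 60.2
```

Landed (z stopped at 101.3 mm, force rising). Adding a little to reach about 15 N.

arm_command:
  commands:
    - {"x":0,"y":0,"z":0.02,"spin":0}
    - {"x":0,"y":0,"z":0,"spin":0}
    - {"x":0,"y":0,"z":0,"spin":0}
    - {"x":0,"y":0,"z":0,"spin":0}
    - {"x":0,"y":0,"z":0,"spin":0}

```text
time_s: 15.3
eef_pos: [497.6, 9.0, 101.3]
eef_rot: [[-0.996, 0.084, -0.0], [0.084, 0.996, -0.0], [0.0, -0.0, -1.0]]
contact_force: [-7.8, -1.3, 14.9]
width: 24.5
grasp_force: 60.3
```

```bash
python3 - <<'E'
from h import *
F=[];
for i in range(4): a,k=grab("wrist"); F.append(manip.read_state()["contact_force"])
print(np.round(F,1)); b,_=grab("scene")
s=manip.read_state(); print(s["eef_pos"],s["time_s"],s["width"])
z=lambda im,x,y,w,h:cv2.resize(im[y:y+h,x:x+w],(390,300),interpolation=2)
cv2.imwrite("pics/fin.png",np.hstack([z(a,60,40,390,300),z(b,140,100,208,160)]))
E
```

```text
[[-8.1 -0.3 15.2]
 [-7.3 -0.8 14.8]
 [-7.6 -1.1 15.4]
 [-8.9 -0.5 15.2]]
[497.65445024   8.97630494 101.33800686] 15.55 24.618068385796644
```

View pics/fin.png

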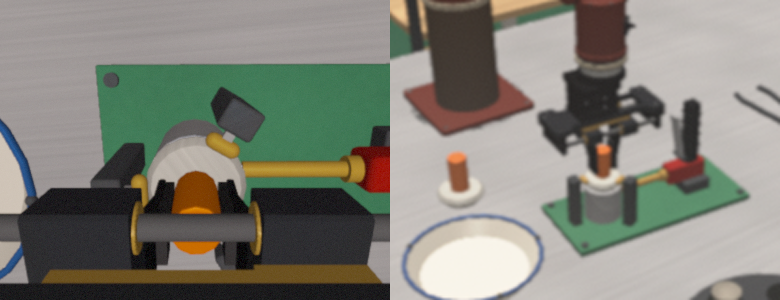

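The cap sits flat on the mould with the rollers closed over its rim (left panel, 140,185 and 222,143). The hand is on the knob at a steady 15 N, and the pan is in place.

```bash
python3 -c "
from station import manip
print(manip.hand_in())"
```

```text
the job is handed in; nothing more can be done
None
```

I squeezed the trigger fully (36 mm) and it sprang right back, then pressed the cap past the catches onto the seat and held it by the knob at about 15 N. I handed the job in at about 15.6 s; the result was not reported.

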